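# Probe the test stud of an open-frame supply through its guard tube

## Robot

A 6-joint arm with a two-finger parallel gripper is mounted at the origin on a cart in front of the work surface, level with it; the furniture and walls round the work are solid. World frame = base frame: x ahead of the robot, y to its left, z up, the work surface at z = 0. Lengths are in m, angles in rad, forces in N, time in s.
With the tool pointing down it reaches from about 0.3 to 0.875 m from the base axis. Payload 6.4 kg.
Tool frame: the origin (TCP) lies on the mounting face of the last link; the fingertips stand 173 mm ahead of it and the grasp point (between the pads) lies 155 mm ahead of it (ctrl.tip_reach is the distance from the TCP to the fingertips, in m); z points along the fingers, y is the line along which they close (so a half turn about z gives the same grasp; the last joint's range is limited). The gripper opens to 85 mm and grips with 20 to 120 N. Pads are 22 mm wide; open, the fingers measure 114 mm over their backs; the gripper's body (76 mm by 85 mm) begins 54 mm behind the grasp point. The pads swing forward as they close: fully open they stand 13 mm farther back than shut.
Start: joints at [1.021, 0.181, 1.607, -0, 1.354, -0.206], TCP at [0.194, 0.541, 0.405] pointing down, gripper open.
Joint ranges: [-2.99, 2.99], [-0.89, 2.07], [0.3, 2.58], [-1.14, 4.28], [0, 2.63], [-3.12, 3.12]. Speed limits (rad/s): [2.57, 2.57, 3.01, 3.14, 3.14, 3.14].

## Interface

Orientations are given as a unit quaternion [w, x, y, z].
In Python, from bench import ctrl gives the robot as it stands.
- The arm moves only by the shell command python3 -m pendant 'ROWS'. ROWS is JSON, a list that holds one entry, the list of rows, each a list of 7 numbers: the opening, from 0 (shut) to 1 (fully open), then the shift along the tool's x, y, z in mm, then the turn, a rotation vector about the tool's x, y, z in rad. A call has 1 to 5 rows; each row is the pose to reach, as a shift and turn from the pose commanded when the call began, along the tool's axes at that moment; what a row does not reach only later rows make up. A row lasts 1/12 s, in which the tool goes at most 41.7 mm and 7.16 degrees, less where a joint would pass 70% of its speed; a pose out of reach is approached as far as the arm can. A call with a gripper value outside its range is refused whole. The fingers move at their own pace and stop on an object; the grip force is fixed at half the most. Time passes only in rows, so rows that repeat a pose let the fingers close. It gives the time, the measured TCP pose, the force, the opening and the grip force at its end, in the units of the state.
- ctrl.get_obs(): the state, without advancing time (a new reading comes with each control period).
- ctrl.camera(name): name is "scene" or "top" or "wrist"; returns the picture (480x640x3 uint8, red, green, blue); there is no depth.
- ctrl.camera_params(name): a dict with "mtx" (3x3 intrinsics, pixels), "distortion" ([k1, k2, p1, p2, k3] as OpenCV has them; the pictures are not rectified), "world_from_camera" (4x4, takes a point from camera to world coordinates); the wrist camera has in their place "tool_from_camera" (4x4, takes a point from camera to tool coordinates, whose origin is the TCP and whose axes are the flange's). Camera axes: x right, y down, z forward; pixel columns grow to the right and rows downward; lengths in m; the calibration is good to about 2 mm. A picture is of the moment at which its call begins: read the wrist's pose just before it. camera_params takes no time and is no camera call.
- ctrl.hand_in(): hands the job in; it is judged then, once.
Trained networks look in the newest picture that a camera, given by its name, has taken for a name from the list of things; names that differ only in an ending like _2 or _b are one class to them, and where a whole thing is asked for, a point or a joint stands for the part that bears it (a point fixed in the world has none). Each returns a list of dicts, best first, with "confidence" (0 to 1); they miss things now and then, are a little off and sometimes report something else, mostly with a low value. They report only what shows in the picture. A call takes as long as a camera call.
- ctrl.boxes_of(camera, name): "point" ([column, row] as shares, 0 to 1, of the picture: columns of its width, rows of its height, amid what is visible of it).
The state is a dict: "time_s": time; "q": joint angles; "dq": joint speeds; "joint_efforts": joint torques, N m; "eef_pos": TCP position; "eef_rot": TCP orientation; "wrist_force": force on the tool from outside, world axes, zero at the start; "torque": the same for the moment, N m; "opening": opening from 0.0 (shut) to 1.0 (fully open); "grasp_force": force on a finger pad.
Only numpy, scipy, OpenCV 4.12 (cv2) and the standard library are available. Lean on these libraries where they do the work, as an engineer would, in place of code of your own. Each camera call takes 0.05 s, during which the arm holds its last target. There are 200 camera calls.

## Task

Take the pen tester upright out of its bench stand, bring it plumb over the guide tube on the supply's metal guard and hold it still just above the tube for about a second to line it up. Then lower its bare rod through the tube, without ever touching the earthed guard or tube, onto the brass test stud below, until the sprung tip is pushed in about half way. Finish holding it there: still gripped, plumb, centred in the tube and pressing gently, never driving the tip solid, with the flux bottle, solder spool and tin left where they are.

Things in the scene. Friction and masses are not known exactly. Their poses are not given: they have to be found in the camera images.
- tester: Pen tester, 0.1 kg, upright in the stand. Grey square plastic body 20 x 20 x 70 mm, black cap above (to z = 79 mm); below it a 10 mm nose cone (11 mm wide) and a bare steel rod, 6 mm diameter, ending at z = -77 mm, then a 4 mm brass sprung tip ending at z = -95 mm when relaxed. Origin: centre of the square body's lower end, which rests on the stand; z up, x and y square to its flats.
- contact_point (a point): End of the tester's sprung brass tip, on the tester's axis, 95 mm below the tester's origin when relaxed; moves up relative to the tester as the tip is pushed in.
- tester_tip (a joint): How far the sprung tip is pushed into the rod: 0 m relaxed, 0.010 m fully in (solid). The spring pushes back with 0.4 N at the start of travel and 2.4 N at the end.
- stand: Fixed bench stand: dark foot disc of 80 mm diameter, upright tube of 30 mm diameter with a black 34 mm collar, 105 mm tall, with a 14 mm bore open at the top in which the tester's rod hangs free. Origin: centre of its underside, on the bench; z up.
- supply: Fixed open-frame power supply on rubber feet, 104 mm (x) by 154 mm (y), 55 mm high, 77 mm with the tube. Origin: centre of its underside, on the bench; z up. Its ends facing -x and +x are open; the other sides and the top are the guard.
- guard: Earthed aluminium U-shaped guard of the supply (top face 55 mm above the bench, louvres in one half) with the upright flanged steel guide tube on its other half: 25 mm outer diameter, 16 mm bore, 28 mm long; flange 44 mm diameter, 3 mm thick. Same frame as supply; tube axis at x = +12 mm, y = +36 mm in it.
- tube_mouth (a point): Centre of the guide tube's open upper end, 77 mm above the bench. Site axes are those of the supply.
- tube_foot (a point): Centre of the guide tube's open lower end, inside the guard, 49 mm above the bench (28 mm straight below the mouth).
- stud: Fixed brass test stud on a white insulator inside the supply, straight below the guide tube: flat round top of 13 mm diameter, 26 mm above the bench. Origin on the tube's axis at bench height.
- stud_top (a point): Centre of the stud's flat top, 26 mm above the bench and 51 mm straight below the tube's mouth.
- flux_bottle: Bystander: white squeeze bottle with a needle, 35 mm diameter, 105 mm tall. Origin: centre of its underside.
- solder_spool: Bystander: reel of solder wire standing on its flange, 54 mm diameter, 46 mm tall. Origin: centre of its underside.
- tip_tin: Bystander: small round closed tin, 50 mm diameter, 24 mm tall. Origin: centre of its underside.

How it is judged:
On the way, in this order (a step that is already met when the one before it is completed fails the run):
1. the tester is held by the gripper, lifted clear out of its stand (z of contact_point in the frame of stand above 0.107 m and contact force between the fingers and tester above 1 N), for 0.1 s.
2. the tester is held plumb and still with its tip over the guide tube, within 50 mm above the mouth and within 4 mm of its axis, for half a second (z of contact_point in the frame of tube_mouth between 0.001 and 0.05 m and horizontal distance between contact_point and tube_mouth below 0.004 m and angle between tester's own z axis and vertical below 0.07 rad and linear speed of tester below 0.015 m/s and contact force between the fingers and tester above 1 N), for 0.5 s.
At the end, for the whole second after the job is handed in: The gripper holds the tester, rod down the tube: its axis within 3 mm (along each flat) of the centres of the tube's mouth and foot, tilt under 4 degrees, touching neither guard nor tube; the tip presses on the stud, pushed in 2 to 8 mm of its 10 mm; the tester is still (contact force between the fingers and tester above 1 N and contact force between tester and stud above 0.2 N and contact force between tester and guard below 0.1 N and value of joint tester_tip between 0.002 and 0.008 m and x of tube_mouth in the frame of tester between -0.003 and 0.003 m and y of tube_mouth in the frame of tester between -0.003 and 0.003 m and x of tube_foot in the frame of tester between -0.003 and 0.003 m and y of tube_foot in the frame of tester between -0.003 and 0.003 m and angle between tester's own z axis and vertical below 0.07 rad and linear speed of tester below 0.01 m/s); the arm keeps its last pose, push and grip.
It fails at once if the tester touches the earthed guard or its tube (contact force between tester and guard above 0.2 N).
It fails at once if the tip is driven solid: more than 6 N on the stud (contact force between tester and stud above 6 N).
It fails at once if the robot itself bumps the supply (contact force between any of the fingers, the arm and supply above 2 N).
It fails at once if the flux bottle, the spool or the tin is moved by more than 15 mm or tipped (distance of any of flux_bottle, solder_spool, tip_tin from where it was at the start of the episode above 0.015 m or angle between flux_bottle's own z axis and vertical above 0.3 rad).
It also fails if it takes over 48 s, if anything falls off the work surface, if the arm or the gripper's body presses on something with over 40 N, if the wrist force passes 120 N, or if a joint passes its speed limit or range.

## Working session

There is one attempt and no reset: what is moved stays moved. The work goes in short steps, Python scripts to look and compute and a shell command to move; the robot and the scene stay as the last step left them, time stands still between calls to the robot, and variables do not carry over. Pictures are saved under pics/ and viewed, at most 12 in all, crops included, and the job is handed in when it is done.

```bash
mkdir -p pics; ls
cat > h.py <<'E'
import numpy as np, cv2, json
from bench import ctrl
from scipy.spatial.transform import Rotation as R
def rot(q): return R.from_quat([q[1],q[2],q[3],q[0]])
def cam(name,obs=None):
    p=ctrl.camera_params(name)
    K=np.array(p["mtx"]);D=np.array(p["distortion"])
    if name=="wrist":
        o=obs or ctrl.get_obs(); T=np.eye(4);T[:3,:3]=rot(o["eef_rot"]).as_matrix();T[:3,3]=o["eef_pos"]
        T=T@np.array(p["tool_from_camera"])
    else: T=np.array(p["world_from_camera"])
    return K,D,T
def ray(c,px):
    K,D,T=c
    u=cv2.undistortPoints(np.array([[px]],float),K,D)[0,0]
    d=T[:3,:3]@np.array([u[0],u[1],1]); return T[:3,3],d
def at_z(c,px,z):
    o,d=ray(c,px); return o+d*(z-o[2])/d[2]
def proj(c,P):
    K,D,T=c; Ti=np.linalg.inv(T)
    return cv2.projectPoints(np.atleast_2d(np.array(P,float)),cv2.Rodrigues(Ti[:3,:3])[0],Ti[:3,3],K,D)[0][:,0]
def shot(name,fn):
    im=ctrl.camera(name); cv2.imwrite("pics/"+fn,im[:,:,::-1]); return im
E
python3 - <<'E'
from h import *
np.set_printoptions(precision=4,suppress=True)
print(ctrl.get_obs())
for n in ("top","scene"):
    shot(n,n+"0.png"); c=cam(n); print(n,c[2])
    for t,z in (("tester",.15),("stand",.05),("supply",.03),("guard",.055),("tube_mouth",.077),("flux_bottle",.05),("solder_spool",.023),("tip_tin",.012)):
        for b in ctrl.boxes_of(n,t)[:2]:
            px=np.array(b["point"])*[640,480]; print(t,round(b["confidence"],2),px,at_z(c,px,z))
E
```

```text
pics
{'time_s': 0.0, 'q': array([ 1.0207,  0.1815,  1.608 ,  0.    ,  1.3538, -0.2063]), 'dq': array([ 0.0003, -0.0015, -0.0011,  0.0001, -0.0001, -0.0004]), 'joint_efforts': array([  0.0012, -44.4851, -35.1349,  -0.0001,   0.009 ,   0.    ]), 'eef_pos': array([0.1937, 0.5411, 0.4038]), 'eef_rot': array([-0.0003,  0.1711,  0.9853, -0.0008]), 'wrist_force': array([-0.0157, -0.1861,  0.6424]), 'torque': array([-0.0095,  0.0074,  0.0352]), 'grasp_force': 0.0, 'opening': 0.9977311714760873}
top [[ 0.0005 -0.9977  0.0673  0.4595]
 [-1.     -0.0004  0.0008  0.08  ]
 [-0.0008 -0.0673 -0.9977  1.2141]
 [ 0.      0.      0.      1.    ]]
tester 0.43 [264.512 273.792] [0.4811 0.1848 0.15  ]
stand 0.95 [275.776 273.792] [0.4832 0.173  0.05  ]
supply 0.98 [423.68 232.32] [ 0.565  -0.1155  0.03  ]
supply 0.55 [424.896 232.416] [ 0.5648 -0.1179  0.03  ]
guard 0.63 [422.592 234.   ] [ 0.5596 -0.1093  0.055 ]
tube_mouth 0.6 [425.216 231.888] [ 0.5617 -0.1107  0.077 ]
flux_bottle 0.7 [349.824 158.016] [0.7084 0.0302 0.05  ]
flux_bottle 0.68 [334.912 323.712] [0.3879 0.0595 0.05  ]
solder_spool 0.6 [3
[... 368 characters left out ...]
72 260.592] [0.4    0.0395 0.15  ]
stand 0.66 [268.672 207.888] [0.547 0.303 0.05 ]
stand 0.16 [417.792 317.808] [ 0.5706 -0.1222  0.05  ]
supply 0.76 [411.2  325.68] [ 0.5646 -0.1165  0.03  ]
supply 0.23 [417.28 314.4 ] [ 0.5911 -0.1048  0.03  ]
guard 0.59 [417.6  313.92] [ 0.5727 -0.1189  0.055 ]
guard 0.32 [337.984 202.176] [0.6782 0.2223 0.055 ]
tube_mouth 0.97 [416.768 317.808] [ 0.5484 -0.1367  0.077 ]
tube_mouth 0.52 [414.784 326.016] [ 0.5337 -0.1466  0.077 ]
flux_bottle 0.89 [414.912 249.024] [0.6975 0.0066 0.05  ]
flux_bottle 0.45 [338.304 199.584] [0.6903 0.2363 0.05  ]
solder_spool 0.85 [261.184 317.52 ] [0.3773 0.055  0.023 ]
tip_tin 0.65 [334.592 200.304] [0.7189 0.2856 0.012 ]
```

View pics/top0.png

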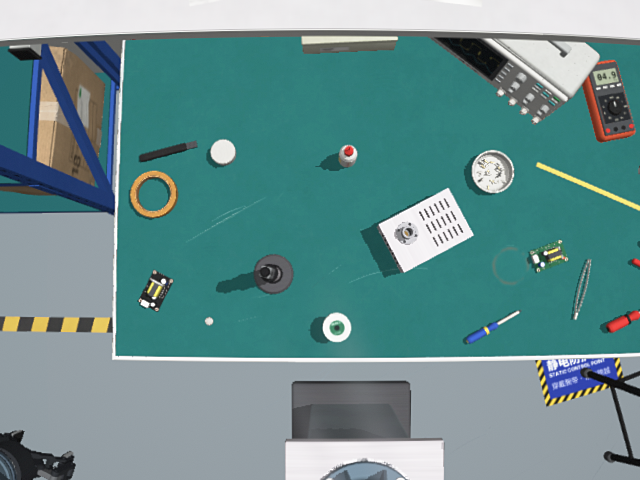

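View pics/scene0.png

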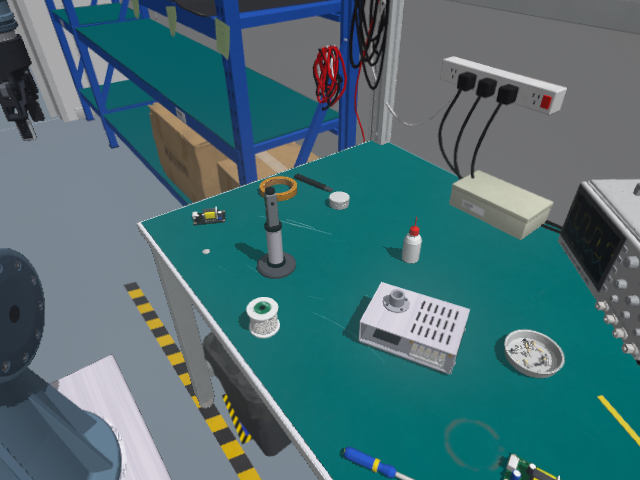

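The top picture shows the stand at about (272,273), the tester at (264,272), the supply corners at (377,221), (449,188), (474,236) and (401,272), and the tube mouth at about (406,232). The scene view agrees: tester at (271,210), tube at (398,296), and all the bystanders are clear of the path.

```bash
cat >> h.py <<'E'
def toolshift(P_tcp,o=None):
    o=o or ctrl.get_obs(); return rot(o["eef_rot"]).inv().apply(np.array(P_tcp)-o["eef_pos"])*1000
E
python3 - <<'E'
from h import *
np.set_printoptions(precision=4,suppress=True)
c=cam("top"); C=[at_z(c,p,.055) for p in ((377,221),(449,188),(474,236),(401,272))]
C=np.array(C);print(C,C.mean(0),[np.linalg.norm(C[i]-C[i-1]) for i in range(4)])
print("mouth top",at_z(c,(406,232),.077),"scene",at_z(cam("scene"),(399,293),.077))
y=C[0]-C[1]+C[3]-C[2];y/=np.linalg.norm(y);x=np.array([y[1],-y[0],0]);print("x",x,"y",y,"mouth via box",C.mean(0)+.012*x+.036*y)
print(np.array(ctrl.camera_params("wrist")["tool_from_camera"]),ctrl.camera_params("wrist")["mtx"])
s=cam("scene");print("tester cap scene",at_z(s,(270,190),.184),"top",at_z(c,(263,271),.184))
print("stand foot scene",at_z(s,(277,265),0.006), "top",at_z(c,(273,274),.006))
o=ctrl.get_obs();print(rot(o["eef_rot"]).as_matrix(), toolshift([.483,.173,.40]))
E
python3 - <<'E'
import cv2
im=cv2.imread('pics/top0.png')[230:310,220:320]; im2=cv2.imread('pics/scene0.png')[170:290,220:340]
cv2.imwrite('pics/crop.png',cv2.hconcat([cv2.resize(im,(500,400),interpolation=2)[:,:400],cv2.resize(im2,(400,400),interpolation=2)]))
E
```

```text
[[ 0.5845 -0.0214  0.055 ]
 [ 0.6493 -0.1622  0.055 ]
 [ 0.5558 -0.2096  0.055 ]
 [ 0.4865 -0.0669  0.055 ]] [ 0.569 -0.115  0.055] [np.float64(0.10805666068111228), np.float64(0.15493757862765156), np.float64(0.10479642831792108), np.float64(0.158621559314582)]
mouth top [ 0.5614 -0.0742  0.077 ] scene [ 0.5652 -0.0809  0.077 ]
x [0.904  0.4275 0.    ] y [-0.4275  0.904   0.    ] mouth via box [ 0.5645 -0.0774  0.055 ]
[[-0.0008 -0.944  -0.3298  0.0849]
 [ 1.     -0.0006 -0.0005  0.0007]
 [ 0.0003 -0.3298  0.944   0.0308]
 [ 0.      0.      0.      1.    ]] [[431.8563   0.     314.3108]
 [  0.     431.8563 247.5509]
 [  0.       0.       1.    ]]
tester cap scene [0.4808 0.171  0.184 ] top [0.4852 0.184  0.184 ]
stand foot scene [0.483  0.1733 0.006 ] top [0.4836 0.182  0.006 ]
[[-0.9415  0.337   0.    ]
 [ 0.337   0.9415  0.    ]
 [-0.      0.     -1.    ]] [-396.4339 -249.3489    4.7033]
```

View pics/crop.png

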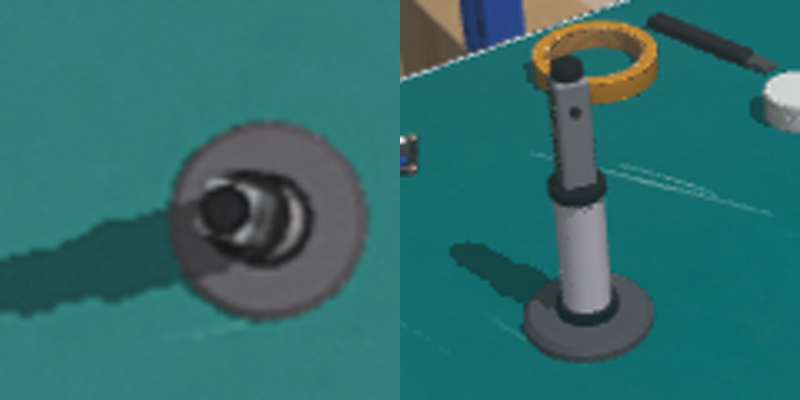

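The crop shows the cap at about (265,272) in the top picture, the foot centred at (273.6,273.8), and the grey body with a face marked by a hole. The tester stands near (0.483, 0.177), so I'm moving over it.

```bash
python3 -m pendant '[[[1,-35,-22,-4,0,0,0],[1,-68,-42,-8,0,0,0],[1,-101,-62,-12,0,0,0],[1,-134,-82,-15,0,0,0],[1,-167,-102,-15,0,0,0]]]'; python3 -m pendant '[[[1,-35,-22,0,0,0,0],[1,-70,-43,0,0,0,0],[1,-105,-64,0,0,0,0],[1,-140,-85,0,0,0,0],[1,-175,-106,0,0,0,0]]]'; python3 -m pendant '[[[1,-30,-20,0,0,0,0],[1,-52,-36,0,0,0,0],[1,-52,-36,0,0,0,0],[1,-52,-36,0,0,0,0]]]'
python3 - <<'E'
from h import *
np.set_printoptions(precision=4,suppress=True)
o=ctrl.get_obs();c=cam("wrist",o);shot("wrist","w1.png");print(o["eef_pos"],o["time_s"])
print(proj(c,[[.483,.177,.184],[.483,.177,.105]]))
for t in("tester","stand"):
  for b in ctrl.boxes_of("wrist",t)[:2]: print(t,b["confidence"],np.array(b["point"])*[640,480])
E
```

```text
time_s: 1.32
eef_pos: [0.3174, 0.3878, 0.4206]
eef_rot: [0.001, 0.171, 0.985, 0.001]
wrist_force: [0.3, 0.2, -0.3]
opening: 1.001
grasp_force: 0.0
time_s: 1.73
eef_pos: [0.4465, 0.2285, 0.42]
eef_rot: [0.0, 0.171, 0.985, 0.0]
wrist_force: [0.4, 0.3, -0.3]
opening: 0.999
grasp_force: 0.0
time_s: 2.07
eef_pos: [0.4832, 0.1776, 0.4196]
eef_rot: [-0.0, 0.173, 0.985, 0.0]
wrist_force: [0.2, -0.4, 0.7]
opening: 1.0
grasp_force: 0.0
[0.4832 0.1776 0.4196] 2.0667
[[311.9518 272.4064]
 [312.5746 228.1716]]
stand 0.93 [320.128 191.616]
```

View pics/w1.png

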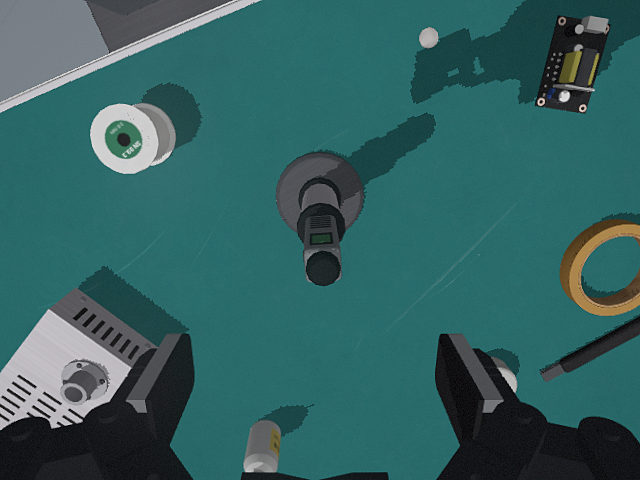

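The tester cap is at (322,268) against a predicted (312,272), which is about 5 mm off along the closing line. Its display face looks almost straight at the camera. I'll check the yaw with an overlay.

Run:
```python
from h import *
np.set_printoptions(precision=4,suppress=True)
o=ctrl.get_obs();c=cam("wrist",o);im=cv2.imread("pics/w1.png")
a=at_z(c,(322,268),.184); f=at_z(c,(319.5,193),.005)
print(a,f)
M=rot(o["eef_rot"]).as_matrix(); out=[]
S=4;x0,y0,x1,y1=270,140,370,290
for dy in (0,.12,-.12):
    v=cv2.resize(im[y0:y1,x0:x1],None,fx=S,fy=S,interpolation=2)[:,60:330].copy()
    R2=M@R.from_rotvec([0,0,dy]).as_matrix()
    for z in (.105,.175):
        P=[a*[1,1,0]+[0,0,z]+R2@np.array([sx*.01,sy*.01,0]) for sx,sy in((1,1),(1,-1),(-1,-1),(-1,1))]
        q=(proj(c,P)-[x0,y0]+.5)*S-[60,0]
        cv2.polylines(v,[q.astype(np.int32)],True,(0,0,255),1)
    out.append(v)
cv2.imwrite("pics/ov.png",cv2.hconcat(out))
```

```text
[0.4812 0.1847 0.184 ] [0.4807 0.1856 0.005 ]
```

View pics/ov.png

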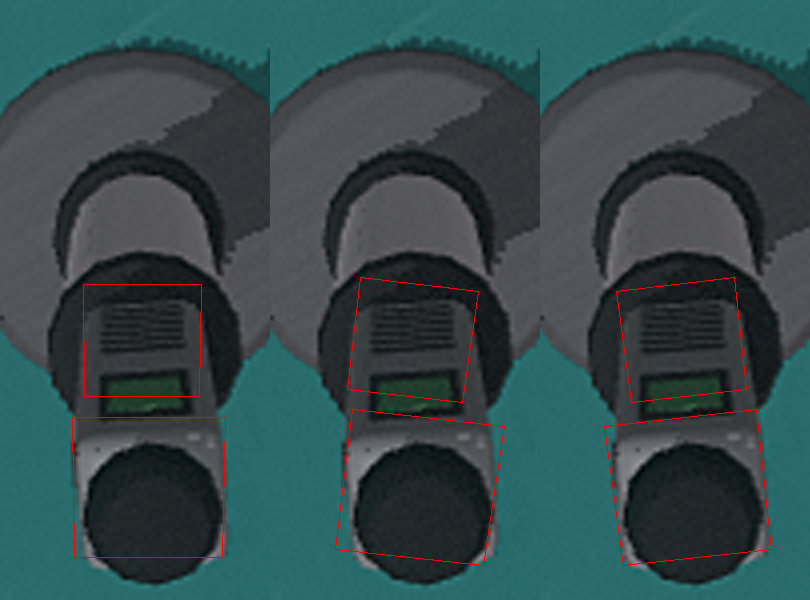

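The yaw is about -0.08 rad about tool z. The tester sits near (0.4826, 0.184), so I shift by x +3 and y +6, turn, go down 120 and close.

```bash
python3 -m pendant '[[[1,3,6,15,0,0,-0.08],[1,3,6,45,0,0,-0.08],[1,3,6,75,0,0,-0.08],[1,3,6,103,0,0,-0.08],[1,3,6,120,0,0,-0.08]]]'; python3 -m pendant '[[[0.6,0,0,0,0,0,0],[0.4,0,0,0,0,0,0],[0.3,0,0,0,0,0,0],[0.2,0,0,0,0,0,0],[0,0,0,0,0,0,0]]]';python3 -m pendant '[[[0,0,0,0,0,0,0],[0,0,0,0,0,0,0],[0,0,0,0,0,0,0]]]'
python3 - <<'E'
from h import *
np.set_printoptions(precision=4,suppress=True)
o=ctrl.get_obs();print(o["eef_pos"],rot(o["eef_rot"]).as_matrix(),o["opening"],o["grasp_force"],o["wrist_force"])
shot("wrist","w2.png")
E
```

```text
time_s: 2.63
eef_pos: [0.4797, 0.1868, 0.2968]
eef_rot: [-0.002, 0.13, 0.991, -0.0]
wrist_force: [-0.5, -0.8, -0.7]
opening: 1.0
grasp_force: 0.0
time_s: 3.05
eef_pos: [0.4823, 0.1858, 0.3014]
eef_rot: [0.002, 0.131, 0.991, 0.0]
wrist_force: [-0.9, -0.9, 0.9]
opening: 0.294
grasp_force: 0.4
time_s: 3.3
eef_pos: [0.4822, 0.1854, 0.3011]
eef_rot: [0.001, 0.132, 0.991, 0.0]
wrist_force: [-1.5, -1.5, 5.9]
opening: 0.23
grasp_force: 59.1
[0.4822 0.1854 0.3011] [[-0.9654  0.2609  0.0022]
 [ 0.2609  0.9654 -0.    ]
 [-0.0021  0.0005 -1.    ]] 0.23000636046025713 59.06785011291504 [-1.5189 -1.5399  5.8516]
```

View pics/w2.png

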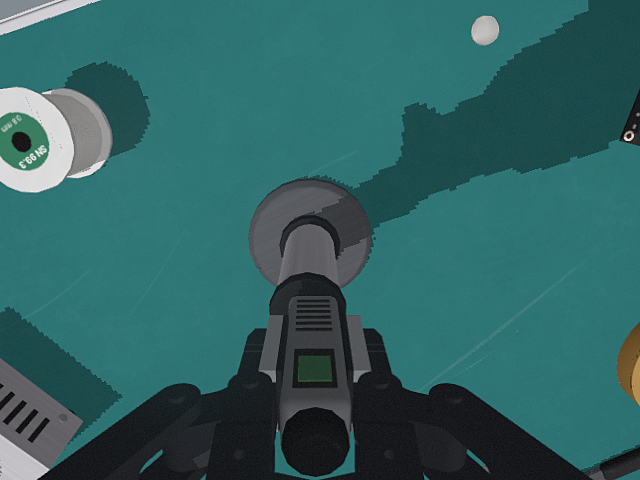

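It's gripped squarely, with the opening at 19.6 mm and 59 N on the pads. I lift it straight up.

```bash
python3 -m pendant '[[[0,0,0,-10,0,0,0],[0,0,0,-30,0,0,0],[0,0,0,-50,0,0,0],[0,0,0,-70,0,0,0],[0,0,0,-90,0,0,0]]]'; python3 -m pendant '[[[0,0,0,-20,0,0,0],[0,0,0,-32,0,0,0],[0,0,0,-32,0,0,0],[0,0,0,-32,0,0,0],[0,0,0,-32,0,0,0]]]'
python3 - <<'E'
from h import *
np.set_printoptions(precision=4,suppress=True)
o=ctrl.get_obs();c=cam("wrist",o);print(o["eef_pos"],rot(o["eef_rot"]).as_matrix(),o["grasp_force"])
shot("wrist","w3.png")
for t in("tube_mouth","guard","supply","contact_point"):
  for b in ctrl.boxes_of("wrist",t)[:2]: print(t,b["confidence"],np.array(b["point"])*[640,480])
E
```

```text
time_s: 3.77
eef_pos: [0.4815, 0.1855, 0.3912]
eef_rot: [-0.0, 0.132, 0.991, 0.0]
wrist_force: [0.4, 0.0, -1.2]
opening: 0.226
grasp_force: 58.5
time_s: 4.18
eef_pos: [0.4813, 0.1854, 0.4204]
eef_rot: [-0.001, 0.132, 0.991, -0.0]
wrist_force: [-0.1, -0.6, -1.2]
opening: 0.224
grasp_force: 58.5
[0.4813 0.1854 0.4204] [[-0.9654  0.2608 -0.0019]
 [ 0.2608  0.9654 -0.0002]
 [ 0.0018 -0.0007 -1.    ]] 58.47132861614227
tube_mouth 0.96 [ 52.288 356.88 ]
guard 0.57 [ 50.816 355.824]
guard 0.39 [469.696 380.88 ]
supply 0.97 [ 54.592 360.816]
contact_point 0.39 [314.176 242.496]
```

View pics/w3.png

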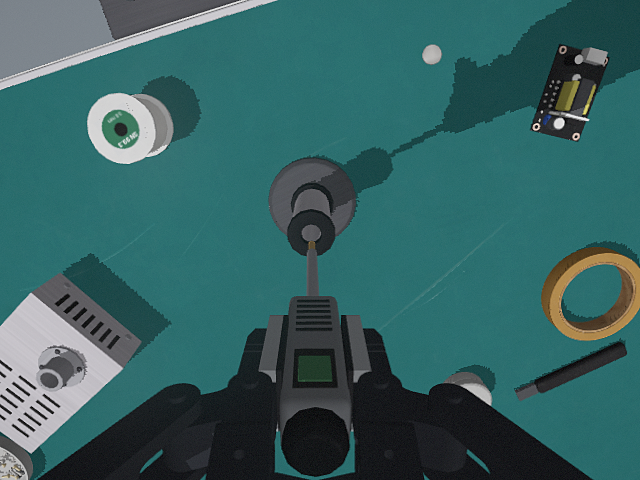

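The rod hangs free and straight, with its tip at (312,242) in front of the stand's bore. The tube mouth is at about (51,381).

Run:
```python
from h import *
np.set_printoptions(precision=4,suppress=True)
o=ctrl.get_obs();c=cam("wrist",o)
t=at_z(c,(312,242),o["eef_pos"][2]-.2911); m=at_z(c,(51,381),.077)
print("tip",t,"mouth",m,"bore",at_z(c,(312,232),.105))
Rt=rot(o["eef_rot"])
print("tip-tcp tool",Rt.inv().apply(t-o["eef_pos"])*1000)
for mm in (m,np.array([.5632,-.0770,.077])): print("shift",Rt.inv().apply((mm-t)*[1,1,0])*1000)
```

```text
tip [0.483  0.1839 0.1296] mouth [ 0.5642 -0.0771  0.077 ] bore [0.4838 0.1835 0.105 ]
tip-tcp tool [ -2.3201  -0.9291 291.0972]
shift [-146.4021 -230.7428   -0.0757]
shift [-145.4637 -230.9189   -0.074 ]
```

```bash
python3 -m pendant '[[[0,-7,-11,0,0,0,0],[0,-22,-35,0,0,0,0],[0,-38,-60,0,0,0,0],[0,-54,-85,0,0,0,0],[0,-70,-110,0,0,0,0]]]'; python3 -m pendant '[[[0,-16,-25,0,0,0,0],[0,-32,-50,0,0,0,0],[0,-48,-76,0,0,0,0],[0,-62,-98,0,0,0,0],[0,-72,-114,0,0,0,0]]]'; python3 -m pendant '[[[0,-4,-7,8,0,0,0],[0,-4,-7,20,0,0,0],[0,-4,-7,25,0,0,0],[0,-4,-7,25,0,0,0],[0,-4,-7,25,0,0,0]]]'
python3 - <<'E'
from h import *
np.set_printoptions(precision=4,suppress=True)
o=ctrl.get_obs();c=cam("wrist",o);print(o["eef_pos"],rot(o["eef_rot"]).as_matrix(),o["grasp_force"])
w=shot("wrist","w4.png")
s=shot("scene","s4.png")
v=cv2.resize(w[180:330,240:390],(400,400),interpolation=2)
px=proj(cam("scene"),[[.564,-.077,.09]])[0].astype(int);print(px)
x,y=px; v2=cv2.resize(s[y-50:y+50,x-50:x+50],(400,400),interpolation=2)
cv2.imwrite("pics/c4.png",cv2.hconcat([v,v2])[:,:,::-1])
E
```

```text
time_s: 4.85
eef_pos: [0.5207, 0.06, 0.4213]
eef_rot: [-0.0, 0.131, 0.991, -0.0]
wrist_force: [-0.4, -0.0, -0.8]
opening: 0.222
grasp_force: 58.6
time_s: 5.27
eef_pos: [0.5608, -0.0701, 0.4211]
eef_rot: [-0.0, 0.132, 0.991, -0.0]
wrist_force: [0.4, -0.4, 0.3]
opening: 0.226
grasp_force: 58.6
time_s: 5.68
eef_pos: [0.5619, -0.0742, 0.3956]
eef_rot: [-0.001, 0.131, 0.991, 0.0]
wrist_force: [0.7, -0.4, -0.9]
opening: 0.225
grasp_force: 58.6
[ 0.5619 -0.0742  0.3956] [[-0.9658  0.2593 -0.0021]
 [ 0.2593  0.9658  0.0011]
 [ 0.0023  0.0005 -1.    ]] 58.585404753685
[397 286]
```

View pics/c4.png

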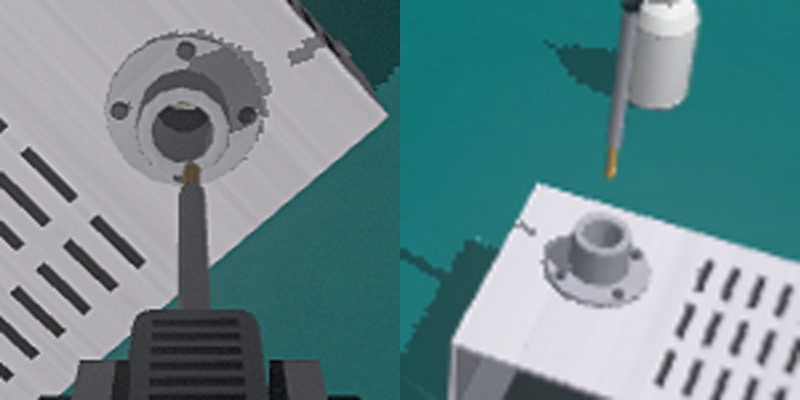

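In the left crop the tip end is at wrist pixel (312.5,241) and the bore centre at about (308,229.5). In the right crop the tip is at scene pixel (399.5,280.5) and the mouth centre at (397.3,294.3). I'll work out the offsets from both cameras.

Run:
```python
from h import *
np.set_printoptions(precision=4,suppress=True)
o=ctrl.get_obs();Rt=rot(o["eef_rot"])
z=o["eef_pos"][2]-.2911
for n,tp,mp in (("wrist",(312.5,241),(308.2,229.7)),("scene",(399.5,280.5),(397.3,294.3))):
    c=cam(n); t=at_z(c,tp,z); m=at_z(c,mp,.077); d=(m-t)*[1,1,0]
    print(n,t,m,d*1000,"tool",Rt.inv().apply(d)*1000)
```

```text
wrist [ 0.5639 -0.0755  0.1058] [ 0.5643 -0.0788  0.077 ] [ 0.4026 -3.3484 -0.    ] tool [-1.2571 -3.1294 -0.0001]
scene [ 0.5629 -0.0803  0.1058] [ 0.5608 -0.0814  0.077 ] [-2.0557 -1.049  -0.    ] tool [ 1.7134 -1.5462 -0.0006]
```

```bash
python3 -m pendant '[[[0,0,-1,4,0,0,0],[0,0,-2.5,10,0,0,0],[0,0,-2.5,16,0,0,0],[0,0,-2.5,20,0,0,0],[0,0,-2.5,20,0,0,0]]]'; python3 -m pendant '[[[0,0,0,0,0,0,0],[0,0,0,0,0,0,0],[0,0,0,0,0,0,0]]]'
python3 - <<'E'
from h import *
np.set_printoptions(precision=4,suppress=True)
o=ctrl.get_obs();print(o["eef_pos"],rot(o["eef_rot"]).as_matrix()[:,2],o["time_s"])
w=shot("wrist","w5.png"); s=shot("scene","s5.png"); t=shot("top","t5.png")
v=cv2.resize(w[190:260,275:345],(400,400),interpolation=2)
v2=cv2.resize(s[255:325,362:432],(400,400),interpolation=2)
cv2.imwrite("pics/c5.png",cv2.hconcat([v,v2])[:,:,::-1])
E
```

```text
time_s: 6.2
eef_pos: [0.5613, -0.0779, 0.3751]
eef_rot: [-0.001, 0.132, 0.991, 0.0]
wrist_force: [-0.0, 0.4, -0.6]
opening: 0.225
grasp_force: 58.6
time_s: 6.45
eef_pos: [0.5619, -0.0781, 0.377]
eef_rot: [0.0, 0.132, 0.991, -0.0]
wrist_force: [-0.1, -0.3, -1.4]
opening: 0.226
grasp_force: 58.6
[ 0.5619 -0.0781  0.377 ] [ 0.0005 -0.0002 -1.    ] 6.45
```

View pics/c5.png

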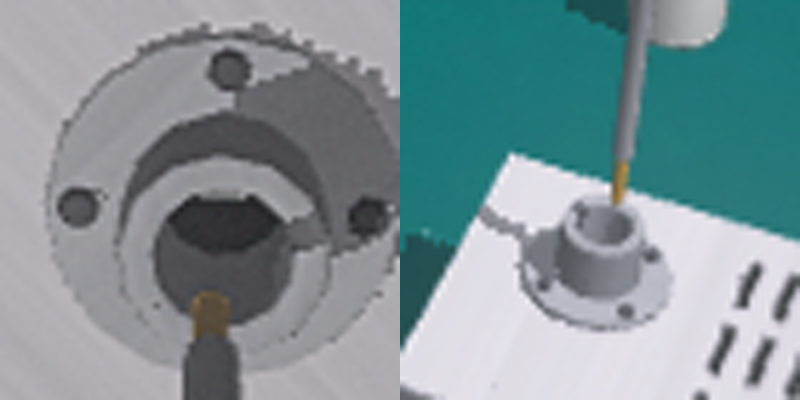

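The left crop puts the tip end at wrist pixel (311.4,243.6) and the bore centre at (313.4,234.7). The right crop puts the tip at scene pixel (400,289.3) and the mouth centre at (397,293.4).

Run:
```python
from h import *
np.set_printoptions(precision=4,suppress=True)
o=ctrl.get_obs();Rt=rot(o["eef_rot"]);z=o["eef_pos"][2]-.2911
for n,tp,mp in (("wrist",(311.4,243.6),(313.4,234.7)),("scene",(400,289.3),(397,293.4))):
    c=cam(n); t=at_z(c,tp,z); m=at_z(c,mp,.077); d=(m-t)*[1,1,0]
    print(n,t,m,d*1000,"tool",Rt.inv().apply(d)*1000)
    a=np.linspace(0,6.28,60); q=proj(c,np.c_[m[0]+.008*np.cos(a),m[1]+.008*np.sin(a),0*a+.077]); print("bore px",q.min(0),q.max(0))
    q=proj(c,np.c_[t[0]+.002*np.cos(a),t[1]+.002*np.sin(a),0*a+z]); print("tip px",q.min(0),q.max(0))
```

```text
wrist [ 0.5649 -0.0802  0.0859] [ 0.5622 -0.0782  0.077 ] [-2.6967  2.0302 -0.    ] tool [ 3.1328  1.2567 -0.0016]
bore px [301.1639 222.9162] [325.6343 246.2543]
tip px [308.2589 240.6174] [314.541  246.5649]
scene [ 0.5655 -0.0817  0.0859] [ 0.5619 -0.0796  0.077 ] [-3.5485  2.0913 -0.    ] tool [ 3.9711  1.0935 -0.002 ]
bore px [392.0879 290.0141] [401.9267 296.8451]
tip px [398.7606 288.451 ] [401.2401 290.1528]
```

Both cameras agree on a correction of x +3.5, y +1.2. I apply it, hold still, and re-check.

```bash
python3 -m pendant '[[[0,1.5,0.6,0,0,0,0],[0,3.5,1.2,0,0,0,0],[0,3.5,1.2,0,0,0,0],[0,3.5,1.2,0,0,0,0],[0,3.5,1.2,0,0,0,0]]]'; python3 -m pendant '[[[0,0,0,0,0,0,0],[0,0,0,0,0,0,0],[0,0,0,0,0,0,0],[0,0,0,0,0,0,0],[0,0,0,0,0,0,0]]]'; python3 -m pendant '[[[0,0,0,0,0,0,0],[0,0,0,0,0,0,0],[0,0,0,0,0,0,0],[0,0,0,0,0,0,0],[0,0,0,0,0,0,0]]]'
python3 - <<'E'
from h import *
np.set_printoptions(precision=4,suppress=True)
o=ctrl.get_obs();print(o["eef_pos"],rot(o["eef_rot"]).as_matrix()[:,2],o["time_s"])
w=shot("wrist","w6.png"); s=shot("scene","s6.png"); o=ctrl.get_obs()
v=cv2.resize(w[200:260,285:345],(400,400),interpolation=2)
v2=cv2.resize(s[230:310,357:437],(400,400),interpolation=2)
cv2.imwrite("pics/c6.png",cv2.hconcat([v,v2])[:,:,::-1])
E
```

```text
time_s: 7.02
eef_pos: [0.5587, -0.0759, 0.3768]
eef_rot: [0.0, 0.132, 0.991, -0.0]
wrist_force: [0.7, -0.2, -1.0]
opening: 0.224
grasp_force: 58.6
time_s: 7.43
eef_pos: [0.5587, -0.0759, 0.3767]
eef_rot: [-0.0, 0.132, 0.991, 0.0]
wrist_force: [0.1, 1.2, -1.3]
opening: 0.227
grasp_force: 58.6
time_s: 7.85
eef_pos: [0.5587, -0.0759, 0.3767]
eef_rot: [-0.0, 0.132, 0.991, -0.0]
wrist_force: [0.1, -0.2, -1.3]
opening: 0.22
grasp_force: 58.6
[ 0.5587 -0.0759  0.3767] [-0. -0. -1.] 7.85
```

View pics/c6.png

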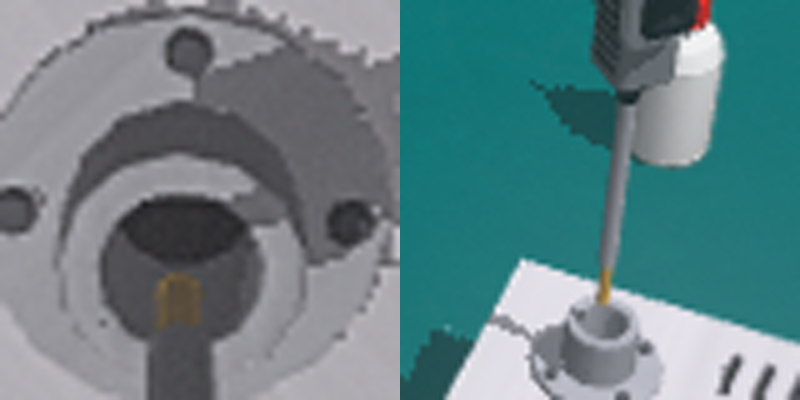

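Now the tip at wrist pixel (311.4,243.4) sits inside the bore outline, which is centred at (311.8,240.4). In the scene view the tip is at (397.1,289.3) and the mouth at (397.3,293.5). I'll compute the residual and the rod's lean.

Run:
```python
from h import *
np.set_printoptions(precision=4,suppress=True)
o=ctrl.get_obs();Rt=rot(o["eef_rot"]);z=o["eef_pos"][2]-.2911
for n,tp,mp in (("wrist",(311.4,243.4),(311.8,240.4)),("scene",(397.1,289.3),(397.3,293.5))):
    c=cam(n); t=at_z(c,tp,z); m=at_z(c,mp,.077); d=(m-t)*[1,1,0]
    print(n,t,m,"tool",Rt.inv().apply(d)*1000, "tip-tcp",Rt.inv().apply(t-o["eef_pos"])*1000)
    print("vertical rod from tip, px at +0, +40, +80mm",proj(c,[t,t+[0,0,.04],t+[0,0,.08]]))
print("observed scene rod top", 357+(627-400)/5-.5, 230+96/5-.5)
```

```text
wrist [ 0.5615 -0.078   0.0856] [ 0.5624 -0.0781  0.077 ] tool [-0.8305  0.2021  0.    ] tip-tcp [ -3.2603  -1.3135 291.1001]
vertical rod from tip, px at +0, +40, +80mm [[311.4    243.4   ]
 [310.9107 266.7702]
 [310.2378 298.9689]]
scene [ 0.5619 -0.0786  0.0856] [ 0.5622 -0.08    0.077 ] tool [-0.5892 -1.2875  0.    ] tip-tcp [ -3.7934  -1.7794 291.1001]
vertical rod from tip, px at +0, +40, +80mm [[397.1    289.3   ]
 [399.5452 270.9499]
 [402.1758 251.3047]]
observed scene rod top 401.9 248.7
```

Residual is under 1 mm and the rod is plumb, so I lower it slowly with a trim of x -0.6, y -0.2.

```bash
python3 -m pendant '[[[0,-0.6,-0.2,0,0,0,0],[0,-0.6,-0.2,1,0,0,0],[0,-0.6,-0.2,4,0,0,0],[0,-0.6,-0.2,8,0,0,0],[0,-0.6,-0.2,12,0,0,0]]]'; python3 -m pendant '[[[0,0,0,4,0,0,0],[0,0,0,8,0,0,0],[0,0,0,12,0,0,0],[0,0,0,16,0,0,0],[0,0,0,18,0,0,0]]]'; python3 -m pendant '[[[0,0,0,0,0,0,0],[0,0,0,0,0,0,0],[0,0,0,0,0,0,0]]]'
python3 - <<'E'
from h import *
np.set_printoptions(precision=4,suppress=True)
o=ctrl.get_obs();print(o["eef_pos"],rot(o["eef_rot"]).as_matrix()[:,2],o["time_s"],o["wrist_force"])
w=shot("wrist","w7.png"); s=shot("scene","s7.png")
v=cv2.resize(w[200:260,285:345],(400,400),interpolation=2)
v2=cv2.resize(s[255:325,362:432],(400,400),interpolation=2)
cv2.imwrite("pics/c7.png",cv2.hconcat([v,v2])[:,:,::-1])
E
```

```text
time_s: 8.37
eef_pos: [0.5592, -0.0762, 0.3642]
eef_rot: [-0.0, 0.131, 0.991, 0.0]
wrist_force: [-0.7, -0.1, -0.2]
opening: 0.223
grasp_force: 58.6
time_s: 8.78
eef_pos: [0.5591, -0.0762, 0.3459]
eef_rot: [-0.0, 0.132, 0.991, 0.0]
wrist_force: [-0.4, -0.6, -1.7]
opening: 0.227
grasp_force: 58.6
time_s: 9.03
eef_pos: [0.5593, -0.0763, 0.3469]
eef_rot: [0.0, 0.132, 0.991, -0.0]
wrist_force: [-0.2, -0.0, -1.3]
opening: 0.229
grasp_force: 58.6
[ 0.5593 -0.0763  0.3469] [ 0.0004 -0.0001 -1.    ] 9.0333 [-0.2139 -0.0407 -1.2822]
```

View pics/c7.png

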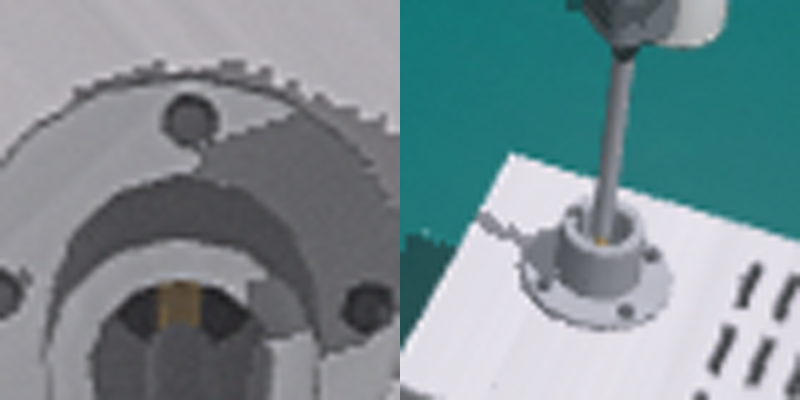

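The rod is centred across the bore: its axis is at crop column 181 against 182 for the bore, and the scene view agrees within about 0.6 mm. I continue to the stud.

```bash
python3 -m pendant '[[[0,0,0,4,0,0,0],[0,0,0,9,0,0,0],[0,0,0,14,0,0,0],[0,0,0,19,0,0,0],[0,0,0,23,0,0,0]]]'; python3 -m pendant '[[[0,0,0,2,0,0,0],[0,0,0,4,0,0,0],[0,0,0,6,0,0,0],[0,0,0,8,0,0,0],[0,0,0,9,0,0,0]]]'; python3 -m pendant '[[[0,0,0,1,0,0,0],[0,0,0,2,0,0,0],[0,0,0,3,0,0,0],[0,0,0,3,0,0,0],[0,0,0,3,0,0,0]]]'
python3 - <<'E'
from h import *
np.set_printoptions(precision=4,suppress=True)
F=[]
for i in range(8):
    w=ctrl.camera("wrist"); o=ctrl.get_obs(); F.append(o["wrist_force"])
print(np.mean(F,0),np.std(F,0),o["eef_pos"],rot(o["eef_rot"]).as_matrix()[:,2],o["time_s"])
s=shot("scene","s8.png")
v=cv2.resize(w[210:290,270:350],(400,400),interpolation=2)
v2=cv2.resize(s[255:345,347:437],(400,400),interpolation=2)
cv2.imwrite("pics/c8.png",cv2.hconcat([v,v2])[:,:,::-1])
E
```

```text
time_s: 9.55
eef_pos: [0.559, -0.0762, 0.3227]
eef_rot: [-0.0, 0.132, 0.991, 0.0]
wrist_force: [-0.7, 0.1, -0.7]
opening: 0.23
grasp_force: 58.6
time_s: 9.97
eef_pos: [0.5593, -0.0763, 0.3147]
eef_rot: [0.0, 0.132, 0.991, -0.0]
wrist_force: [-0.4, 0.1, -0.0]
opening: 0.229
grasp_force: 58.6
time_s: 10.38
eef_pos: [0.5593, -0.0763, 0.3118]
eef_rot: [0.0, 0.131, 0.991, -0.0]
wrist_force: [-0.0, 0.1, 0.1]
opening: 0.228
grasp_force: 58.6
[-0.0458 -0.1551  0.6272] [0.6067 0.4471 0.5467] [ 0.5593 -0.0763  0.3118] [ 0.0002 -0.0001 -1.    ] 10.7833
```

View pics/c8.png

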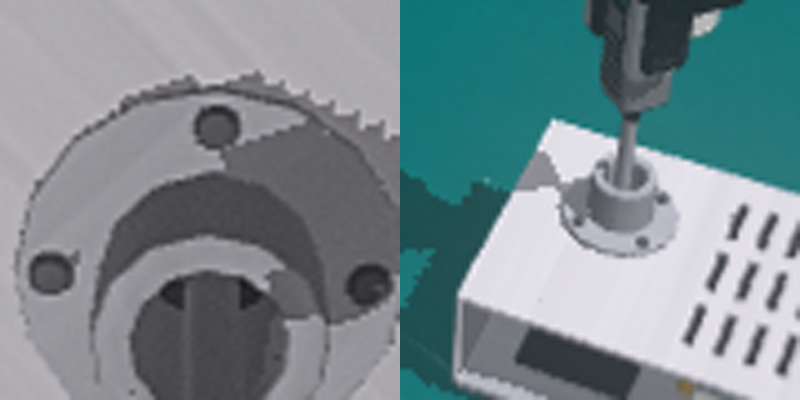

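The rod is centred in both views: 211 against 209 in the wrist crop and 624 against 626 in the scene crop. There is no side force. The push is about 1.6 N, matching roughly 5.3 mm of tip travel. Handing in.

```bash
python3 -c "from bench import ctrl; print(ctrl.hand_in())"
```

```text
the job is handed in; nothing more can be done
None
```

The job is handed in after about 11 s, but the hand-in gave no verdict: the tester was still gripped and plumb, centred in the guide tube to within about 1 mm, with the tip pressed about 5 mm onto the stud (about 1.6 N) and no sign of touching the guard.

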